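# Snap the retaining clip onto the label roll's spindle

## Task

The roll of bottle labels is on its spindle but not yet secured. Pick up the hairpin spring clip by its upright tab and push it sideways, lying flat, onto the shank of the spindle that carries the roll, between the roll and the spindle's head, until it snaps fully home, then let go.

Things in the scene. Friction and masses are not known exactly. Their poses are not given: they have to be found in the camera images.
- clip: Loose steel hairpin clip, 106 mm long, flat on the worktop. Origin: seat centre between the legs, underside; x out of the open mouth, z up. Sprung legs, 8 mm round, from a crossbar (x -46 to -34 mm, 34 wide, 10 high) to tips at x 38. Inner gap: seat 17 mm, throat (x 11) 10.6, tips 35. The shank stops on a solid tongue at x -9. 5 to 15 N of push snaps it on.
- clip_tab (a point): Grip point in the clip's upright tab, 57 mm behind the clip's origin (at x = -57 mm, y = 0) and 24 mm above its underside; axes as the clip's. The tab is 14 mm wide (grip it across y), free from x = -68 to -46 mm, its top 30 mm above the underside.
- roll_spindle (a point): Point on the axis of the upright spindle that carries the white label roll (83 mm across), level with the roll's flat top, 56 mm above the worktop; z up. Fixed. The plain 16 mm shank is bare for 36 mm above this point; then a head, 22 to 30 mm across and 16 mm high, which the clip cannot pass. The clip can be pushed on from any side.
- empty_stand: The other spindle, fixed, on a grey disc 92 mm across: same 16 mm shank and head, top 108 mm above the worktop, but no roll on it. Origin on its axis at the worktop, z up. Not to be used.
Not all that is in view belongs to the job. What is shaped like the clip but yellow is not meant.

How it is judged:
By the outcome, as a careful person would: the job done as asked, in the order asked, and still so for the second after the job is handed in, with the robot touching nothing.
It also fails if it takes over 40 s, if anything falls off the work surface, if the arm or the gripper's body presses on something with over 40 N, if the wrist force passes 120 N, or if a joint passes its speed limit or range.

## Robot

A 6-joint arm with a two-finger parallel gripper is mounted at the origin on a cart in front of the work surface, level with it; the furniture and walls round the work are solid. World frame = base frame: x ahead of the robot, y to its left, z up, the work surface at z = 0. Lengths are in mm, angles in rad, forces in N, time in s.
With the tool pointing down it reaches from about 275 to 975 mm from the base axis. Payload 8.4 kg.
Tool frame: the origin (TCP) lies at the very end of the fingers, on their centre line; the grasp point (between the pads) lies 19 mm behind it; z points along the fingers, y is the direction in which the jaws open and shut (so a half turn about z gives the same grasp; the last joint's range is limited). The gripper opens to 92 mm and grips with 3 to 60 N. Pads are 20 mm wide; open, the fingers measure 128 mm over their backs; the gripper's body (75 mm by 189 mm) begins 69 mm behind the grasp point.
Start: joints at [1.318, 0.353, 1.633, -0, 1.155, -0.002], TCP at [155.11, 605.449, 214.583] pointing down, gripper open.
Joint ranges: [-2.63, 2.63], [-0.92, 2.1], [0.06, 2.66], [-1.3, 4.44], [0, 2.69], [-3.02, 3.02]. Speed limits (rad/s): [2.22, 2.22, 2.79, 3.14, 3.14, 3.14].

## Interface

Orientations are given as a unit quaternion [x, y, z, w].
In Python, from plant import robot gives the robot as it stands.
- The arm moves only by the tool servo_tool, never from a script. Its argument "deltas" is a list that holds one entry, the list of rows, each a list of 7 numbers: the shift along the tool's x, y, z in cm, then the turn, a rotation vector about the tool's x, y, z in rad, then the closure, from 0 (fully open) to 1 (shut). A call has 1 to 12 rows; each row is the pose to reach, as a shift and turn from the pose commanded when the call began, along the tool's axes at that moment; what a row does not reach only later rows make up. A row lasts 1/8 s, in which the tool goes at most 62.5 mm and 10.7 degrees, less where a joint would pass 70% of its speed; a pose out of reach is approached as far as the arm can. A call with a gripper value outside its range is refused whole. The fingers move at their own pace and stop on an object; the grip force is fixed at half the most. Time passes only in rows, so rows that repeat a pose let the fingers close. It gives the time, the measured TCP pose, the force and the opening at its end, in the units of the state.
- robot.get_obs(): the state, without advancing time (a new reading comes with each control period).
- robot.get_image(name): name is "scene" or "top"; returns the picture (480x640x3 uint8, red, green, blue); there is no depth.
- robot.camera_params(name): a dict with "fx", "fy", "cx", "cy" (pixels), "k1" (the pictures are not rectified: a ray, as slopes to the right and down, at radius r is drawn at 1 + k1 r^2 times it, then the intrinsics apply), "R" (3x3) and "t" (3): a world point X has camera coordinates R X + t. Camera axes: x right, y down, z forward; pixel columns grow to the right and rows downward; lengths in mm; the calibration is good to about 2 mm. A picture is of the moment at which its call begins. camera_params takes no time and is no camera call.
- robot.close_job(): hands the job in, once; it reports no verdict.
Trained networks look in the newest picture that a camera, given by its name, has taken for a name from the list of things; names that differ only in an ending like _2 or _b are one class to them, and where a whole thing is asked for, a point or a joint stands for the part that bears it (a point fixed in the world has none). Each returns a list of dicts, best first, with "score" (0 to 1); they miss things now and then, are a little off and sometimes report something else, mostly with a low value. They report only what shows in the picture. A call takes as long as a camera call. They do not tell look-alikes from the thing itself.
- robot.outline_of(name, camera): "mask" (480x640 bool, what is visible of it) and "extent" ([left, top, right, bottom] in pixels, round what is visible of it).
The state is a dict: "clock": time; "joint_positions": joint angles; "dq": joint speeds; "joint_torque": joint torques, N m; "tool_pos": TCP position; "orientation": TCP orientation; "ft_force": force on the tool from outside, world axes, zero at the start; "ft_torque": the same for the moment, N m; "opening": finger opening in mm.
Only numpy, scipy, OpenCV 4.12 (cv2) and the standard library are available. Lean on these libraries where they do the work, as an engineer would, in place of code of your own. Each camera call takes 0.05 s, during which the arm holds its last target.

## Working session

There is one attempt and no reset: what is moved stays moved. The work goes in short steps, Python scripts to look and compute and a tool call to move; the robot and the scene stay as the last step left them, time stands still between calls to the robot, and variables do not carry over. Pictures are saved under pics/ and viewed, and the job is handed in when it is done.

Besides the shell and the picture viewer there is one more tool, called after ">>>" as name(argument=value, ...), one argument or row to a line, values as JSON. servo_tool: Moves the arm, as the interface text tells. Its arguments: {"type":"object","properties":{"deltas":{"type":"array"}},"required":["deltas"]}

```bash
mkdir -p pics; ls; python3 - <<'E'
from plant import robot
import cv2
for n in("scene","top"):
    im=robot.get_image(n); cv2.imwrite(f"pics/{n}0.png",im[:,:,::-1])
    print(n,robot.camera_params(n))
o=robot.get_obs();print({k:o[k] for k in("clock","tool_pos","orientation","ft_force","opening")})
E
```

```text
pics
scene {'fx': 477.48264706366257, 'fy': 477.48264706366257, 'cx': 324.7116401383372, 'cy': 246.1314048289726, 'k1': -0.042074622920929824, 'R': array([[ 0.73865474, -0.67379897, -0.01959903],
       [-0.47610069, -0.5009032 , -0.72278913],
       [ 0.47719735,  0.54322272, -0.69079068]]), 't': array([-380.68463339,  283.68461298,  657.75866674])}
top {'fx': 515.4892585205243, 'fy': 515.4892585205243, 'cx': 311.1652231456372, 'cy': 238.69560842727108, 'k1': -0.026436042610172208, 'R': array([[ 0.01381762, -0.99989637, -0.00404023],
       [-0.9912461 , -0.01316726, -0.13136889],
       [ 0.13130207,  0.00582007, -0.99132532]]), 't': array([-19.55163272, 513.65624521, 902.02267565])}
{'clock': 0.1, 'tool_pos': array([154.99928797, 605.03680939, 213.95994214]), 'orientation': array([ 1.25069104e-01,  9.92147856e-01, -5.88173636e-04, -6.82493575e-05]), 'ft_force': array([ 0.03414809,  0.73637291, -0.93641978]), 'opening': 91.74259655017072}
```

View pics/scene0.png

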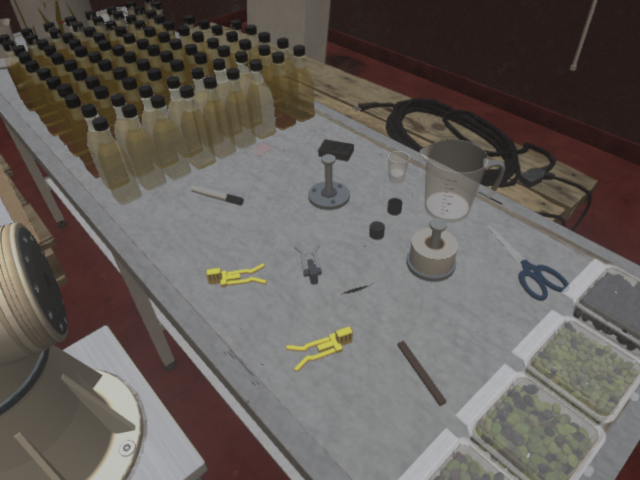

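View pics/top0.png

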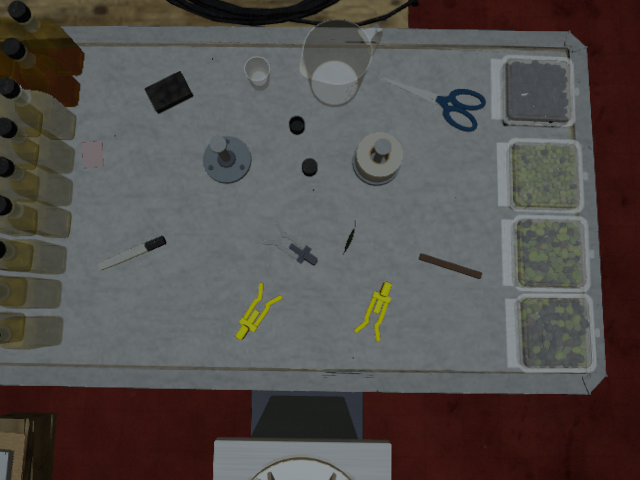

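The steel clip is at about (300,250) in top and (312,265) in scene, with its mouth towards up-left in top. The roll is at (378,158) in top and the empty stand at (227,158). The two yellow clips are look-alikes.

```bash
cat > h.py <<'E'
import numpy as np,cv2
from scipy.optimize import least_squares
from plant import robot
P={n:robot.camera_params(n) for n in("scene","top")}
def proj(n,X):
    p=P[n];c=np.atleast_2d(X)@p["R"].T+p["t"];s=c[:,:2]/c[:,2:];r2=(s**2).sum(1,keepdims=True)
    return s*(1+p["k1"]*r2)*[p["fx"],p["fy"]]+[p["cx"],p["cy"]]
def tri(uvs,z=None):
    x0=np.array([400,0,20.])
    f=lambda X:np.concatenate([(proj(n,X)[0]-u) for n,u in uvs.items()])
    r=least_squares(f,x0);return r.x,np.abs(r.fun).max()
def atz(n,u,z):
    r=least_squares(lambda a:proj(n,[a[0],a[1],z])[0]-u,[400,0]);return r.x
E
python3 - <<'E'
from h import *
for n in("scene","top"):
    im=robot.get_image(n)
    for k in("clip","clip_tab","roll_spindle","empty_stand"):
        try:
            for d in robot.outline_of(k,n)[:4]:
                m=d["mask"];ys,xs=np.nonzero(m);print(n,k,round(d["score"],2),d["extent"],xs.mean().round(1),ys.mean().round(1),m.sum())
        except Exception as e: print(n,k,e)
    big=cv2.resize(im[210:300,240:360] if n=="top" else im[220:310,250:370],None,fx=6.6,fy=6.6,interpolation=cv2.INTER_CUBIC)
    cv2.imwrite(f"pics/{n}_clip.png",big[:,:,::-1])
    big=cv2.resize(im[120:200,330:430] if n=="top" else im[205:285,385:485],None,fx=7,fy=7,interpolation=cv2.INTER_CUBIC)
    cv2.imwrite(f"pics/{n}_roll.png",big[:,:,::-1])
E
```

```text
scene clip 0.66 [294.8, 246.6, 318.8, 283.8] 310.0 264.6 506
scene clip 0.58 [283.5, 328.8, 351.1, 366.5] 323.8 345.5 897
scene clip 0.56 [208.7, 265.9, 266.8, 287.2] 232.2 276.7 761
scene clip_tab 0.69 [297.6, 246.8, 320.0, 287.4] 309.3 266.4 451
scene clip_tab 0.62 [205.8, 267.5, 268.1, 290.0] 232.7 276.2 758
scene roll_spindle 0.78 [404.9, 218.0, 456.8, 281.7] 432.3 253.1 2455
scene empty_stand 0.6 [307.8, 154.3, 348.5, 211.1] 328.4 189.7 1148
top clip 0.93 [351.5, 283.5, 391.1, 340.5] 377.7 307.0 680
top clip 0.81 [263.4, 217.1, 318.0, 263.6] 293.4 246.9 714
top clip 0.66 [235.2, 280.8, 283.4, 340.3] 254.3 314.6 759
top clip_tab 0.92 [236.5, 284.2, 280.8, 337.3] 253.8 314.8 619
top clip_tab 0.88 [263.5, 220.6, 316.5, 261.2] 293.6 247.8 611
top clip_tab 0.56 [357.2, 284.4, 392.7, 343.3] 376.9 308.5 708
top roll_spindle 0.87 [351.8, 131.1, 406.1, 182.8] 377.6 158.4 2173
top empty_stand 0.7 [201.7, 136.2, 256.0, 187.3] 226.5 158.8 1794
```

View pics/top_clip.png

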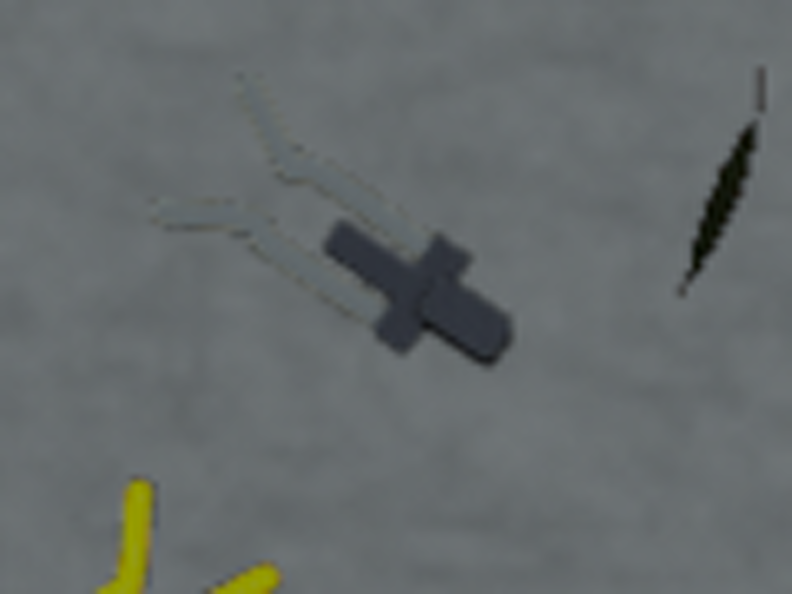

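View pics/scene_clip.png

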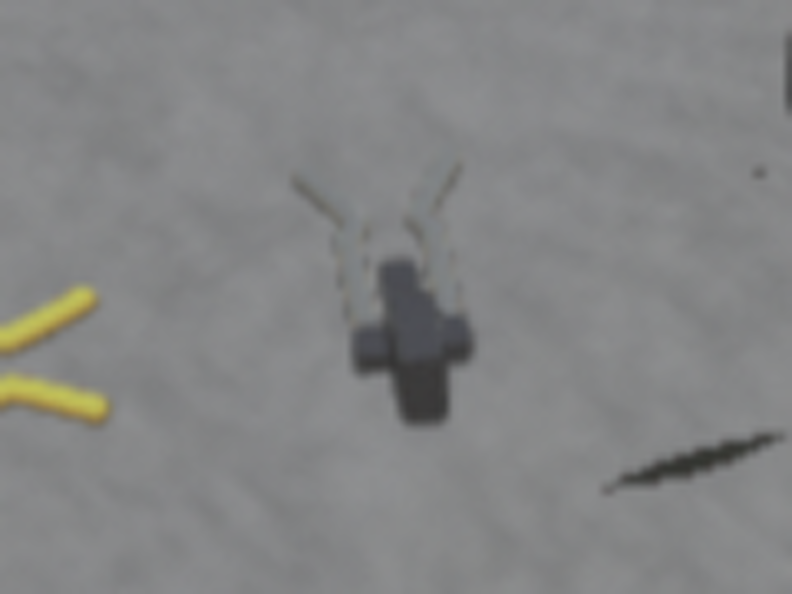

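View pics/top_roll.png

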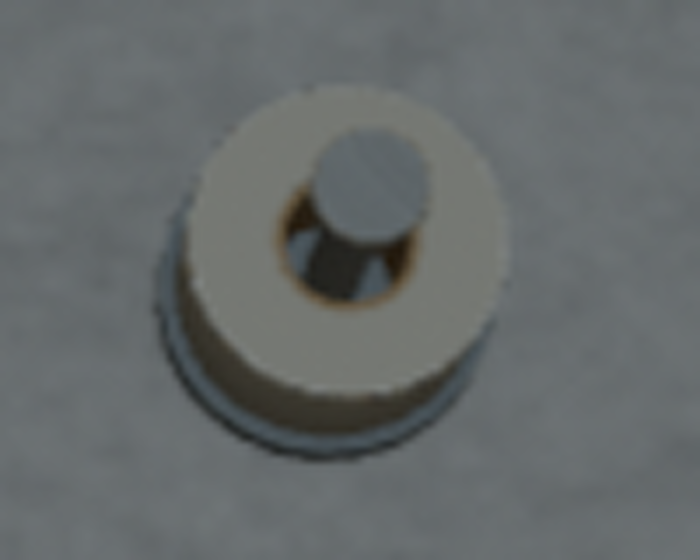

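View pics/scene_roll.png

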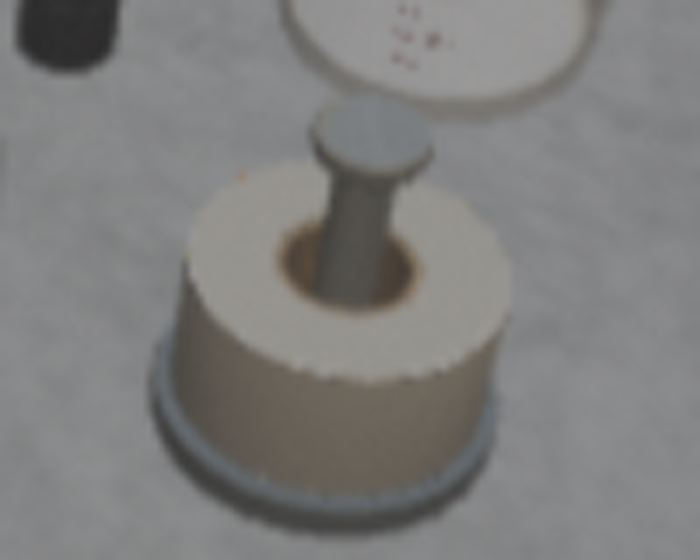

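```bash
cat >> h.py <<'E'
def cr(pts,s,ox,oy): return (np.array(pts,float)+.5)/s-.5+[ox,oy]
E
python3 - <<'E'
from h import *
# roll
ht={"top":cr([371,186],7,330,120)[...,:],"scene":cr([372,133],7,385,205)}
print("headtop",tri(ht))
rt={"top":cr([347,241],7,330,120),"scene":cr([349,270],7,385,205)}
print("rolltop c",tri(rt))
M=[(38,21.5,5),(38,-21.5,5),(-34,17,10),(-46,17,10),(-34,-17,10),(-46,-17,10),(-68,0,30),(-9,0,8)]
T=cr([(155,213),(243,78),(373,332),(405,355),(438,235),(472,258),(503,349),(334,233)],6.6,240,210)
M2=[(38,21.5,5),(38,-21.5,5),(-68,7,30),(-68,-7,30)]
S=cr([(295,178),(460,160),(393,362),(445,358)],6.6,250,220)
M=np.array(M,float);M2=np.array(M2,float)
def W(p,m):
    c,s=np.cos(p[2]),np.sin(p[2]);return m@np.array([[c,s,0],[-s,c,0],[0,0,1]])+[p[0],p[1],p[3]]
f=lambda p:np.concatenate([(proj("top",W(p,M))-T).ravel(),(proj("scene",W(p,M2))-S).ravel()])
r=least_squares(f,[380,20,.8,0],loss="soft_l1");print("clip",r.x);print(f(r.x).reshape(-1,2).round(1))
print("tab",W(r.x,np.array([[-57,0,24.]])))
E
```

```text
headtop (array([ 666.70271756, -133.02294468,  100.6879207 ]), np.float64(0.8803720455761095))
rolltop c (array([ 667.26338998, -133.2671346 ,   53.25302212]), np.float64(0.6993634701158271))
clip [509.73422785  34.77416133  -5.30860986  -3.56357119]
[[-0.2 -1.2]
 [-0.3  0.7]
 [-0.6  0.4]
 [-0.2  0.6]
 [ 0.   0.2]
 [ 0.1  0.4]
 [-0.  -0.1]
 [-0.4  0.5]
 [ 3.  -0.9]
 [-0.5 -0.6]
 [ 1.4  0.6]
 [ 1.3  0.3]]
tab [[477.72762171 -12.39126206  20.43642881]]
```

```bash
cat > clip.py <<'E'
from h import *
M=np.array([(38,21.5,5),(38,-21.5,5),(-34,17,10),(-46,17,10),(-34,-17,10),(-46,-17,10),(-68,0,30),(-9,0,8)],float)
T=cr([(155,213),(243,78),(373,332),(405,355),(438,235),(472,258),(503,349),(334,233)],6.6,240,210)
M2=np.array([(38,21.5,5),(38,-21.5,5),(-68,7,30),(-68,-7,30)],float)
S=cr([(295,178),(460,160),(393,362),(445,358)],6.6,250,220)
def W(p,m,z=0):
    c,s=np.cos(p[2]),np.sin(p[2]);return m@np.array([[c,s,0],[-s,c,0],[0,0,1]])+[p[0],p[1],z]
E
python3 - <<'E'
from clip import *
for nm,n,m,t in(("top","top",M,T),("scene","scene",M2,S)):
    f=lambda p:(proj(n,W(p,m))-t).ravel()
    r=least_squares(f,[500,30,.97]);print(nm,r.x,np.abs(r.fun).max(),W(r.x,np.array([[-57,0,24.]])))
for n,h,ro in(("top",[371,186],[347,241]),("scene",[372,133],[349,270])):
    o=(330,120) if n=="top" else (385,205)
    print(n,atz(n,cr(h,7,*o),108),atz(n,cr(ro,7,*o),56))
E
```

```text
top [509.557323    34.41842826   0.98399726] 1.141031316551647 [[477.9965148  -13.04645755  24.        ]]
scene [505.5610458   33.52427989   0.97638675] 1.7308489197429253 [[473.63992314 -13.69903986  24.        ]]
top [ 665.54354308 -133.08869956] [ 667.43788669 -133.79733717]
scene [ 657.67395568 -136.8132889 ] [ 663.41183175 -134.21843868]
```

>>> servo_tool(
  deltas=[
    [[-3.2, -5.1, -0.8, 0, 0, 0.18, 0], [-6.4, -10.2, -1.6, 0, 0, 0.36, 0], [-9.5, -15.2, -2.4, 0, 0, 0.54, 0], [-12.7, -20.2, -3.2, 0, 0, 0.72, 0], [-15.9, -25.3, -4.1, 0, 0, 0.9, 0], [-19, -30.4, -4.9, 0, 0, 1.08, 0], [-22.2, -35.4, -5.7, 0, 0, 1.26, 0], [-25.3, -40.5, -5.0, 0, 0, 1.44, 0], [-30, -43, -2.0, 0, 0, 1.6, 0], [-34, -45, 1.0, 0, 0, 1.75, 0], [-38, -47, 4.0, 0, 0, 1.907, 0], [-42, -49.5, 7.0, 0, 0, 1.907, 0]],
  ],
)

```text
clock: 2.1
tool_pos: [440.5, 20.5, 143.9]
orientation: [0.882, 0.471, 0.001, 0.0]
ft_force: [1.3, 0.4, 1.8]
opening: 91.9
```

```bash
python3 - <<'E'
from plant import robot
o=robot.get_obs();print({k:o[k].round(3) if hasattr(o[k],'round') else o[k] for k in("clock","tool_pos","orientation","joint_positions","ft_force","opening")})
E
```

```text
{'clock': 2.1, 'tool_pos': array([440.534,  20.489, 143.934]), 'orientation': array([0.882, 0.471, 0.001, 0.   ]), 'joint_positions': array([0.043, 0.156, 2.082, 0.   , 0.902, 0.632]), 'ft_force': array([1.299, 0.352, 1.811]), 'opening': 91.89515909395448}
```

>>> servo_tool(
  deltas=[
    [[-0.4, 2.5, 4.2, 0, 0, 0, 0], [-0.73, 4.94, 8.4, 0, 0, 0, 0], [-0.73, 4.94, 8.4, 0, 0, 0, 0], [-0.73, 4.94, 8.4, 0, 0, 0, 0]],
  ],
)

```text
clock: 2.6
tool_pos: [476.0, -11.5, 61.4]
orientation: [0.881, 0.472, -0.0, -0.0]
ft_force: [1.3, 0.5, 0.7]
opening: 92.1
```

```bash
cat > look.py <<'E'
import sys
from h import *
tag=sys.argv[1]
z=np.hstack
o=robot.get_obs();tp=o["tool_pos"];print(o["clock"],tp.round(1),o["orientation"].round(4),o["ft_force"].round(1),round(o["opening"],1))
out=[]
for n in("top","scene"):
    im=robot.get_image(n); u=proj(n,tp)[0]
    x0=int(np.clip(u[0]-50,0,540));y0=int(np.clip(u[1]-50,0,380))
    print(n,"tcp px",u.round(1),"crop",x0,y0,"scale 5.5")
    b=cv2.resize(im[y0:y0+100,x0:x0+100],None,fx=5.5,fy=5.5,interpolation=cv2.INTER_CUBIC)
    cv2.imwrite(f"pics/{tag}_{n}.png",cv2.convertScaleAbs(b[:,:,::-1],alpha=1.6))
E
python3 look.py a
```

```text
2.6 [476.  -11.5  61.4] [ 8.815e-01  4.722e-01 -0.000e+00 -1.000e-04] [1.3 0.5 0.7] 92.1
top tcp px [310.2 258. ] crop 260 208 scale 5.5
scene tcp px [311.9 256.7] crop 261 206 scale 5.5
```

View pics/a_top.png

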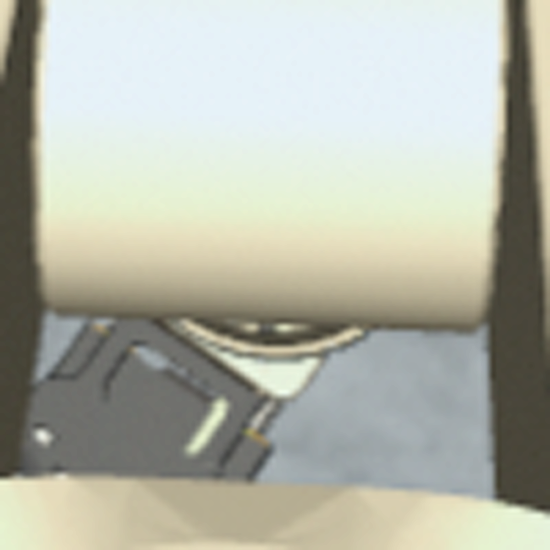

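View pics/a_scene.png

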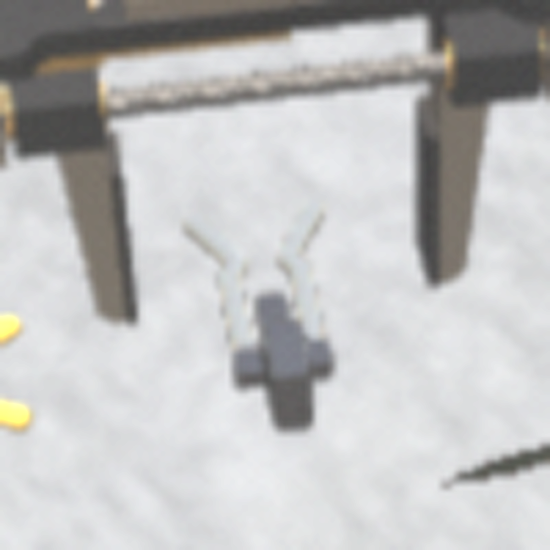

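```bash
python3 - <<'E'
from h import *
tp=np.array([476,-11.5,61.4]);a=.9837
x=np.array([np.cos(a),np.sin(a),0]);y=np.array([np.sin(a),-np.cos(a),0])
for sx in(-10,10):
  for d in(-64,-46,46,64):
    print(sx,d,((proj("scene",tp+sx*x+d*y)[0]-[261,206]+.5)*5.5).round())
E
```

```text
-10 -64 [ 84. 328.]
-10 -46 [142. 321.]
-10 46 [430. 286.]
-10 64 [486. 279.]
10 -64 [ 79. 284.]
10 -46 [136. 277.]
10 46 [419. 243.]
10 64 [474. 236.]
```

```bash
cat > ov.py <<'E'
from clip import *
im=cv2.imread("pics/scene0.png")[235:295,280:345]
for i,p in enumerate([(509.56,34.42,.984),(505.56,33.52,.976)]):
    b=cv2.convertScaleAbs(cv2.resize(im,None,fx=9,fy=9,interpolation=cv2.INTER_CUBIC),alpha=1.6)
    def L(pts,col,cl=True):
        q=((proj("scene",W(p,np.array(pts,float)))-[280,235]+.5)*9).astype(int)
        cv2.polylines(b,[q.reshape(-1,1,2)],cl,col,1)
    L([(-34,17,10),(-46,17,10),(-46,-17,10),(-34,-17,10)],(0,0,255))
    L([(-46,17,0),(-46,-17,0)],(0,0,255),False)
    L([(-68,7,30),(-46,7,30),(-46,-7,30),(-68,-7,30)],(0,255,0))
    L([(-68,7,0),(-68,-7,0)],(0,255,0),False)
    for s in(1,-1): L([(38,s*21.5,5),(11,s*9.3,5),(0,s*12.5,5),(-34,s*12.5,5)],(255,0,0),False)
    cv2.imwrite(f"pics/ov{i}.png",b)
E
python3 ov.py
```

```text
(no output)
```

View pics/ov0.png

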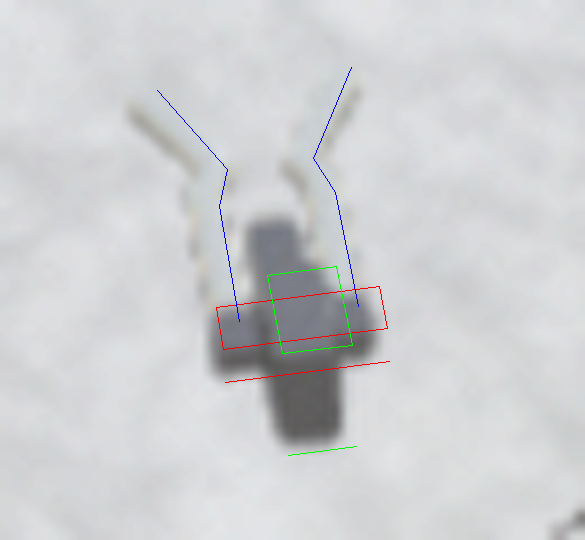

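View pics/ov1.png

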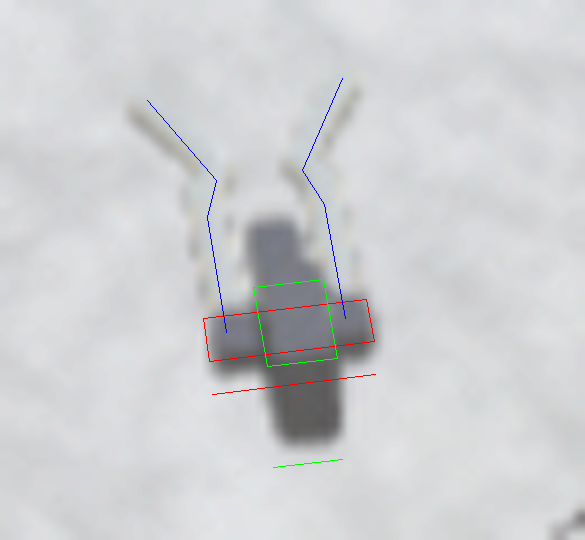

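```bash
python3 -c "
from plant import robot
o=robot.get_obs();print(o['clock'],o['tool_pos'],o['orientation'])"
```

```text
2.7 [476.66488386 -11.21408107  62.18245538] [8.81308538e-01 4.72540011e-01 9.70736372e-04 5.06256215e-04]
```

>>> servo_tool(
  deltas=[
    [[-0.13, 0.03, 2.5, 0, 0, 0, 0], [-0.13, 0.03, 4.5, 0, 0, 0, 0], [-0.13, 0.03, 5.5, 0, 0, 0, 0], [-0.13, 0.03, 5.5, 0, 0, 0, 0], [-0.13, 0.03, 5.5, 0, 0, 0, 0.5], [-0.13, 0.03, 5.5, 0, 0, 0, 1], [-0.13, 0.03, 5.5, 0, 0, 0, 1], [-0.13, 0.03, 5.5, 0, 0, 0, 1], [-0.13, 0.03, 5.5, 0, 0, 0, 1], [-0.13, 0.03, 5.5, 0, 0, 0, 1], [-0.13, 0.03, 5.5, 0, 0, 0, 1]],
  ],
)

```text
clock: 4.08
tool_pos: [475.7, -13.0, 5.6]
orientation: [0.881, 0.472, -0.0, -0.0]
ft_force: [-0.0, -0.0, -0.4]
opening: 24.3
```

```bash
python3 look.py b
```

```text
4.075 [475.7 -13.    5.6] [ 0.8814  0.4723 -0.     -0.    ] [-0.  -0.  -0.4] 24.3
top tcp px [311.2 261. ] crop 261 211 scale 5.5
scene tcp px [313.4 278.7] crop 263 228 scale 5.5
```

View pics/b_scene.png

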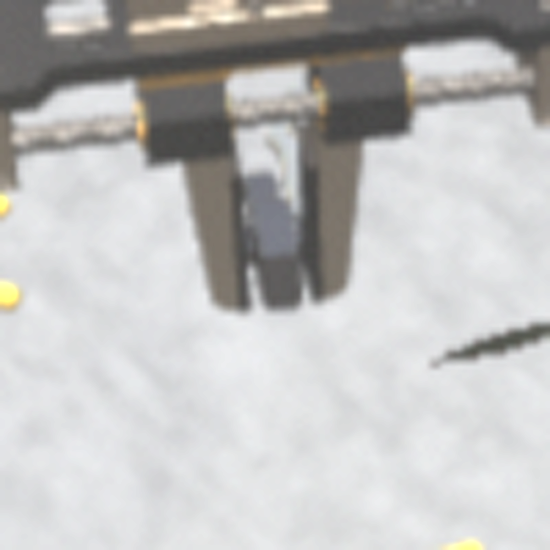

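Still closing and centred; give it more time.

>>> servo_tool(
  deltas=[
    [[0, 0, 0, 0, 0, 0, 1], [0, 0, 0, 0, 0, 0, 1], [0, 0, 0, 0, 0, 0, 1], [0, 0, 0, 0, 0, 0, 1]],
  ],
)

```text
clock: 4.68
tool_pos: [475.7, -13.0, 5.6]
orientation: [0.881, 0.472, -0.0, -0.0]
ft_force: [-0.5, 0.5, -0.7]
opening: 13.9
```

```bash
python3 look.py c
```

```text
4.675 [475.7 -13.    5.6] [ 0.8814  0.4723 -0.     -0.    ] [-0.5  0.5 -0.7] 13.9
top tcp px [311.2 261. ] crop 261 211 scale 5.5
scene tcp px [313.4 278.7] crop 263 228 scale 5.5
```

View pics/c_scene.png

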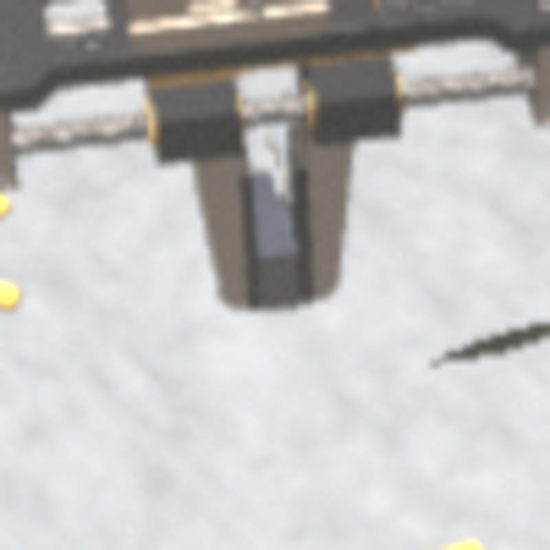

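>>> servo_tool(
  deltas=[
    [[0, 0, -2.5, 0, 0, 0, 1], [0, 0, -6, 0, 0, 0, 1], [-1.5, 2.5, -9.5, 0, 0, 0, 1], [-3.5, 6, -12, 0, 0, 0, 1], [-6, 10, -12.4, 0, 0, 0, 1], [-8.5, 14, -12.4, 0, 0, 0, 1], [-11, 18, -12.4, 0, 0, 0, 1], [-12.8, 21, -11.5, 0, 0, 0, 1], [-13.7, 22.4, -9.5, 0, 0, 0, 1], [-13.7, 22.4, -7.5, 0, 0, 0, 1], [-13.7, 22.4, -6.2, 0, 0, 0, 1], [-13.7, 22.4, -6.2, 0, 0, 0, 1]],
  ],
)

```text
clock: 6.28
tool_pos: [585.2, -249.9, 66.3]
orientation: [0.881, 0.473, -0.001, -0.001]
ft_force: [-0.4, 0.5, -1.3]
opening: 13.9
```

```bash
python3 look.py d; python3 - <<'E'
import cv2
from plant import robot
cv2.imwrite("pics/d_full.png",robot.get_image("scene")[:,:,::-1])
E
```

```text
6.275 [ 585.2 -249.9   66.3] [ 8.812e-01  4.727e-01 -8.000e-04 -1.100e-03] [-0.4  0.5 -1.3] 13.9
top tcp px [445.5 198.1] crop 395 148 scale 5.5
scene tcp px [462.4 297.9] crop 412 247 scale 5.5
```

View pics/d_full.png

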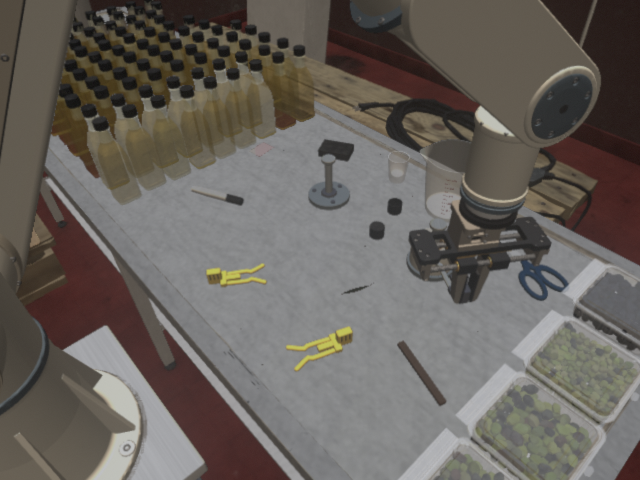

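View pics/d_top.png

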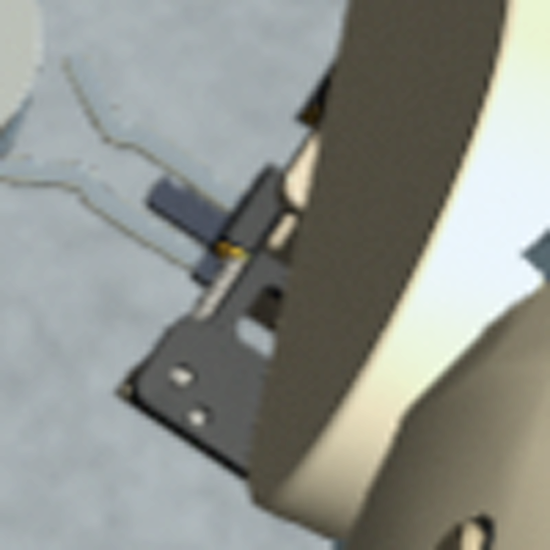

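```bash
cat > ov2.py <<'E'
import sys
from clip import *
tag=sys.argv[1];off=float(sys.argv[2]) if len(sys.argv)>2 else 58.
o=robot.get_obs();tp=o["tool_pos"];q=o["orientation"];a=2*np.arctan2(q[1],q[0]);print(tp.round(1),a,o["clock"],o["ft_force"].round(1),o["opening"])
zc=tp[2]-5.6
u=np.array([np.cos(a),np.sin(a)])
p=(tp[0]+off*u[0],tp[1]+off*u[1],a)
im=robot.get_image("top")[115:215,345:445,::-1]
b0=cv2.convertScaleAbs(cv2.resize(im,None,fx=6,fy=6,interpolation=cv2.INTER_CUBIC),alpha=1.7);b=b0.copy()
tr=lambda X:((proj("top",X)-[345,115]+.5)*6).astype(int).reshape(-1,1,2)
for s in(1,-1): cv2.polylines(b,[tr(W(p,np.array([(38,s*21.5,4),(11,s*9.3,4),(0,s*12.5,4),(-34,s*12.5,4.])  if 0 else np.array([(38,s*21.5,4),(11,s*9.3,4),(0,s*12.5,4),(-34,s*12.5,4.)]),zc))],False,(255,0,0),1)
cv2.polylines(b,[tr(W(p,np.array([(-34,17,10),(-46,17,10),(-46,-17,10),(-34,-17,10.)]),zc))],True,(0,0,255),1)
th=np.linspace(0,6.28,40)
for z,r,c in((56,41.5,(0,255,0)),(108,15,(0,255,255)),(66,8,(255,0,255))):
    cv2.polylines(b,[tr(np.c_[667+r*np.cos(th),-133.5+r*np.sin(th),0*th+z])],True,c,1)
cv2.imwrite(f"pics/{tag}.png",b)
E
sed -i 's/np.array(\[(38,s\*21.5,4),(11,s\*9.3,4),(0,s\*12.5,4),(-34,s\*12.5,4.\])  if 0 else //' ov2.py
python3 ov2.py e
```

```text
[ 586.8 -250.8   68.3] 0.984435266693946 6.425 [-0.3 -1.4 -0.9] 13.942855141307037
```

View pics/e.png

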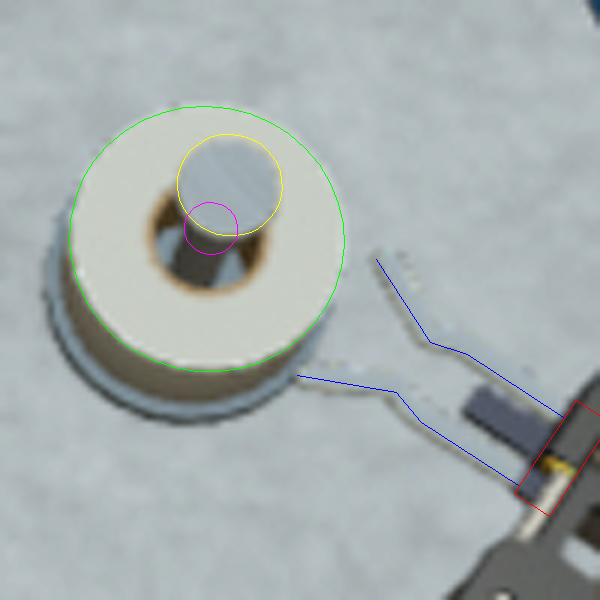

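>>> servo_tool(
  deltas=[
    [[1.5, -0.05, 0, 0, 0, 0, 1], [3.5, -0.05, 0, 0, 0, 0, 1], [5, -0.05, 0, 0, 0, 0, 1], [5.5, -0.05, 0, 0, 0, 0, 1], [5.5, -0.05, 0, 0, 0, 0, 1]],
  ],
)

```text
clock: 7.1
tool_pos: [616.6, -204.5, 67.5]
orientation: [0.881, 0.473, -0.0, -0.0]
ft_force: [-0.1, 0.4, -1.6]
opening: 14.1
```

```bash
python3 ov2.py f; python3 - <<'E'
import cv2
from plant import robot
im=robot.get_image("scene")[200:300,390:490,::-1]
cv2.imwrite("pics/f_sc.png",cv2.convertScaleAbs(cv2.resize(im,None,fx=6,fy=6,interpolation=cv2.INTER_CUBIC),alpha=1.5))
E
```

```text
[ 616.6 -204.5   67.5] 0.9848127373931671 7.1 [-0.1  0.4 -1.6] 14.082061211810682
```

View pics/f.png

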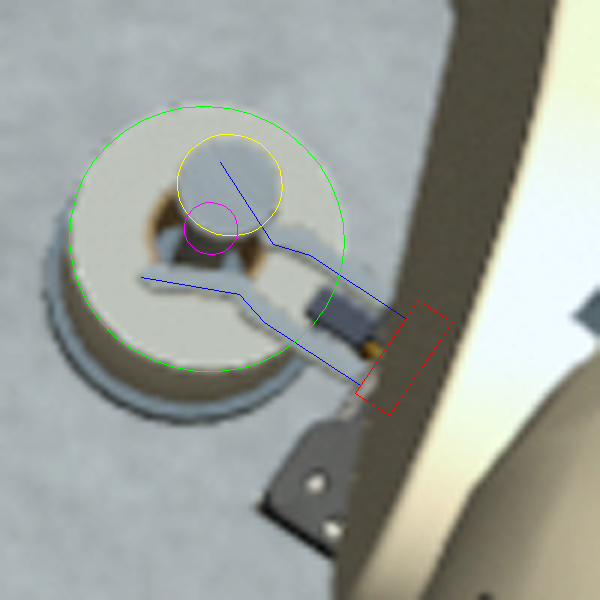

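View pics/f_sc.png

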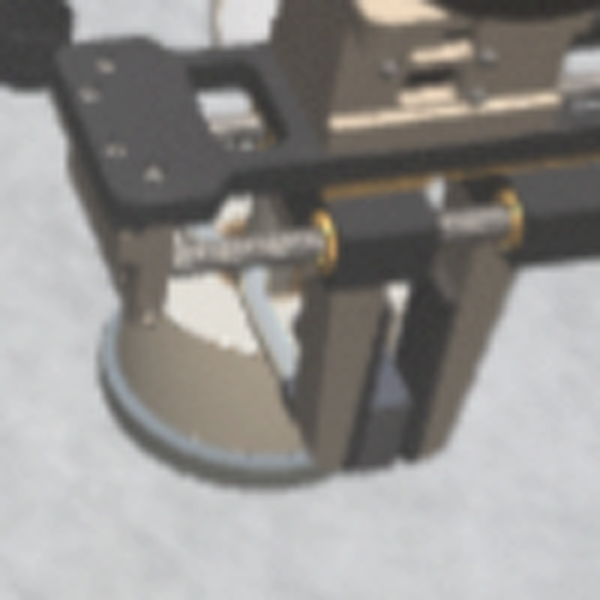

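>>> servo_tool(
  deltas=[
    [[0.5, 0, 0, 0, 0, 0, 1], [1.0, 0, 0, 0, 0, 0, 1], [1.3, 0, 0, 0, 0, 0, 1], [1.6, 0, 0, 0, 0, 0, 1], [1.6, 0, 0, 0, 0, 0, 1]],
  ],
)

```text
clock: 7.82
tool_pos: [626.4, -191.1, 67.8]
orientation: [0.882, 0.472, 0.001, 0.0]
ft_force: [4.8, 1.7, -3.0]
opening: 13.5
```

>>> servo_tool(
  deltas=[
    [[0.3, 0, 0, 0, 0, 0, 1], [0.6, 0, 0, 0, 0, 0, 1], [0.6, 0, 0, 0, 0, 0, 1]],
  ],
)

```text
clock: 8.2
tool_pos: [629.5, -186.3, 67.8]
orientation: [0.882, 0.472, 0.001, 0.0]
ft_force: [5.2, 0.8, -2.3]
opening: 13.6
```

>>> servo_tool(
  deltas=[
    [[0.2, 0.03, 0, 0, 0, 0, 1], [0.4, 0.05, 0, 0, 0, 0, 1], [0.4, 0.05, 0, 0, 0, 0, 1]],
  ],
)

```text
clock: 8.57
tool_pos: [631.2, -183.3, 67.5]
orientation: [0.881, 0.472, 0.0, -0.0]
ft_force: [3.0, 0.3, -1.3]
opening: 13.8
```

```bash
python3 ov2.py g
```

```text
[ 631.2 -183.3   67.5] 0.9839632743422464 8.575 [ 3.   0.3 -1.3] 13.792848555987877
```

View pics/g.png

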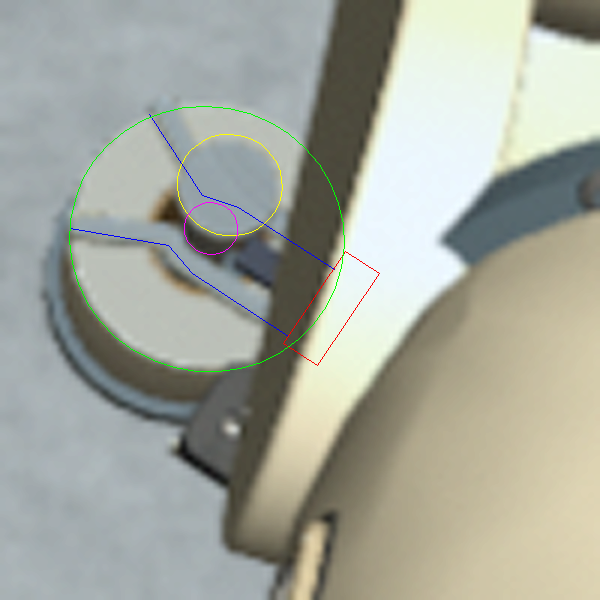

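>>> servo_tool(
  deltas=[
    [[0.15, 0.03, 0, 0, 0, 0, 1], [0.3, 0.03, 0, 0, 0, 0, 1], [0.3, 0.03, 0, 0, 0, 0, 1]],
  ],
)

```text
clock: 9.0
tool_pos: [632.9, -181.2, 67.4]
orientation: [0.881, 0.472, -0.0, -0.0]
ft_force: [1.3, -1.0, -1.1]
opening: 13.5
```

>>> servo_tool(
  deltas=[
    [[0.1, 0, 0, 0, 0, 0, 1], [0.2, 0, 0, 0, 0, 0, 1], [0.2, 0, 0, 0, 0, 0, 1]],
  ],
)

```text
clock: 9.38
tool_pos: [633.4, -180.5, 67.5]
orientation: [0.881, 0.472, -0.001, 0.0]
ft_force: [-1.6, -6.6, 1.0]
opening: 13.8
```

>>> servo_tool(
  deltas=[
    [[0.1, 0, 0, 0, 0, 0, 1], [0.2, 0, 0, 0, 0, 0, 1], [0.2, 0, 0, 0, 0, 0, 1]],
  ],
)

```text
clock: 9.75
tool_pos: [633.6, -180.3, 67.6]
orientation: [0.881, 0.473, -0.002, 0.001]
ft_force: [-6.5, -13.1, 3.5]
opening: 13.9
```

```bash
python3 ov2.py i
```

```text
[ 633.6 -180.3   67.6] 0.9844749119137696 9.75 [ -6.5 -13.1   3.5] 13.871971655528359
```

View pics/i.png

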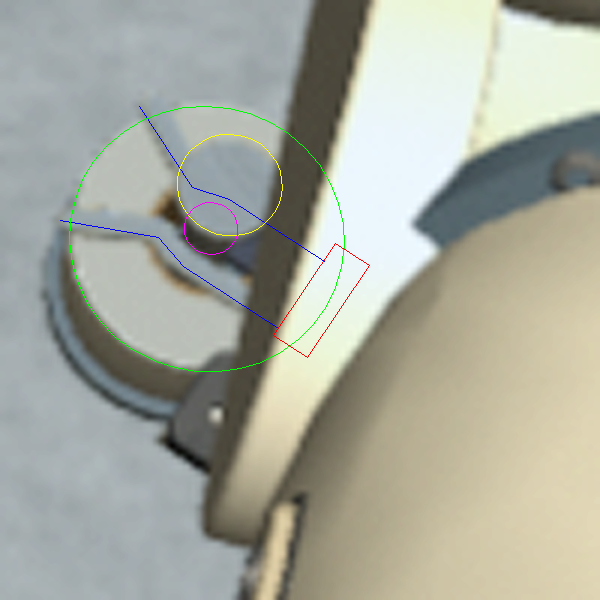

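>>> servo_tool(
  deltas=[
    [[-0.15, 0, 0, 0, 0, 0, 1], [-0.2, 0, 0, 0, 0, 0, 1], [-0.2, 0, 0, 0, 0, 0, 0.5], [-0.2, 0, 0, 0, 0, 0, 0], [-0.2, 0, 0, 0, 0, 0, 0], [-0.2, 0, 0, 0, 0, 0, 0], [-0.2, 0, 0, 0, 0, 0, 0]],
  ],
)

```text
clock: 10.68
tool_pos: [634.3, -179.6, 67.6]
orientation: [0.881, 0.472, 0.0, -0.0]
ft_force: [-0.1, -0.3, 0.5]
opening: 61.5
```

>>> servo_tool(
  deltas=[
    [[-0.2, 0, 0, 0, 0, 0, 0], [-2, 0, 0, 0, 0, 0, 0], [-5, 0, 0, 0, 0, 0, 0], [-9, 0, -2, 0, 0, 0, 0], [-13, 0, -6, 0, 0, 0, 0], [-17, 0, -10, 0, 0, 0, 0], [-21, 0, -14, 0, 0, 0, 0], [-21, 0, -14, 0, 0, 0, 0]],
  ],
)

```text
clock: 11.68
tool_pos: [517.3, -358.4, 211.2]
orientation: [0.882, 0.471, 0.001, 0.003]
ft_force: [0.7, 0.1, -0.4]
opening: 91.5
```

```bash
python3 ov2.py j; python3 - <<'E'
import cv2
from plant import robot
im=robot.get_image("scene")[200:300,390:490,::-1]
cv2.imwrite("pics/j_sc.png",cv2.convertScaleAbs(cv2.resize(im,None,fx=6,fy=6,interpolation=cv2.INTER_CUBIC),alpha=1.5))
E
```

```text
[ 517.3 -358.4  211.2] 0.9803829342962609 11.675 [ 0.7  0.1 -0.4] 91.51738744097428
```

View pics/j.png

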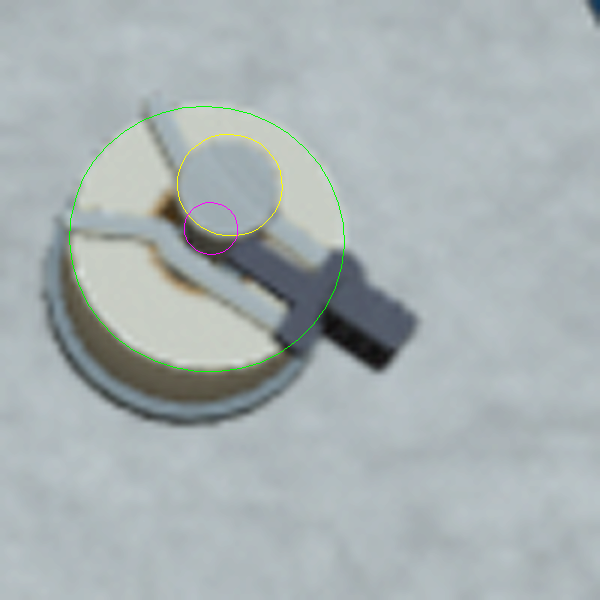

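View pics/j_sc.png

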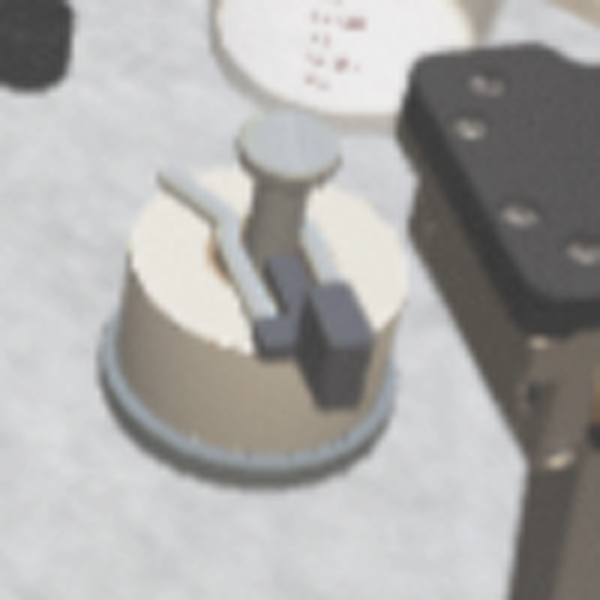

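```bash
python3 - <<'E'
from clip import *
for n,(x0,y0),S0 in(("top",(345,115),(666.5,-133.3)),("scene",(390,200),(664.6,-132.3))):
    im=robot.get_image(n)[y0:y0+100,x0:x0+100,::-1]
    b=cv2.convertScaleAbs(cv2.resize(im,None,fx=6,fy=6,interpolation=cv2.INTER_CUBIC),alpha=1.5)
    p=(*S0,.984);zc=56
    def L(pts,c,cl=True):
        q=((proj(n,W(p,np.array(pts,float),zc))-[x0,y0]+.5)*6).astype(int);cv2.polylines(b,[q.reshape(-1,1,2)],cl,c,1)
    L([(-34,17,10),(-46,17,10),(-46,-17,10),(-34,-17,10)],(0,0,255))
    L([(-68,7,30),(-46,7,30),(-46,-7,30),(-68,-7,30)],(0,255,0)); L([(-68,7,4),(-68,-7,4)],(0,255,0),False)
    for s in(1,-1): L([(38,s*21.5,4),(11,s*9.3,4),(0,s*12.5,4),(-34,s*12.5,4)],(255,0,0),False)
    L([(-9,6,8),(-34,6,8),(-34,-6,8),(-9,-6,8)],(0,255,255))
    cv2.imwrite(f"pics/k_{n}.png",b)
print(robot.get_obs()["clock"])
E
```

```text
11.875
```

View pics/k_top.png

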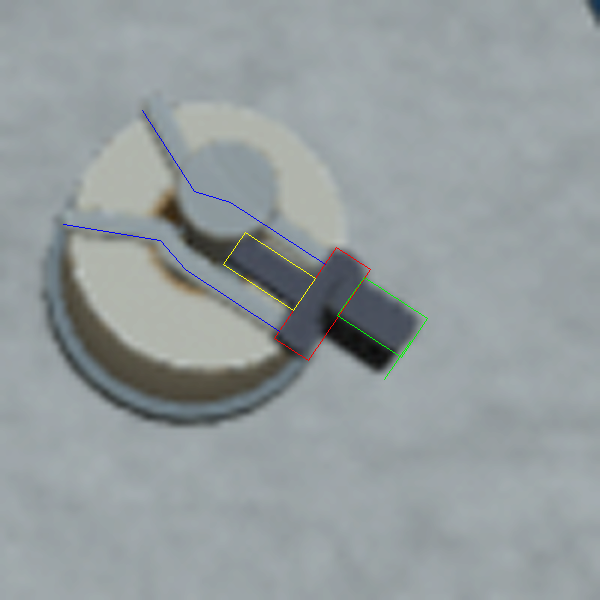

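View pics/k_scene.png

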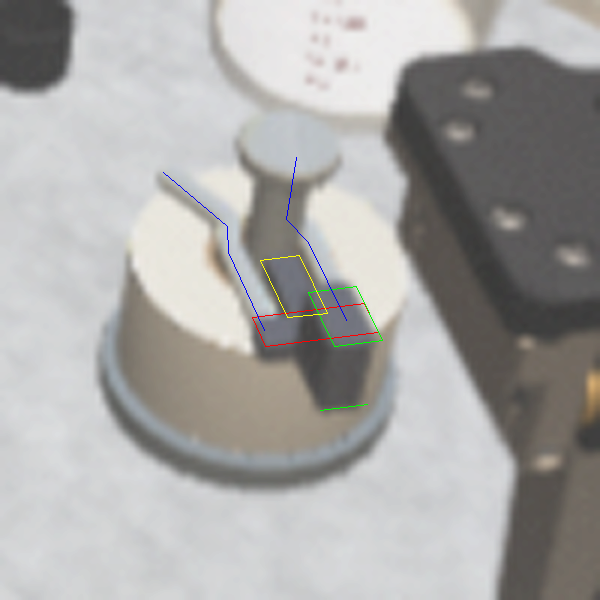

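The clip matches the seated, flat pose in both views, its tongue is against the shank, and the robot is clear, so I'm handing in.

```bash
python3 -c "
from plant import robot
print(robot.close_job())"
```

```text
the job is handed in; nothing more can be done
None
```

I gripped the grey steel clip by its tab and pushed it sideways onto the label-roll spindle until it hit a hard stop. I then let go, backed the arm clear and handed the job in at about 12 s.

- **Seating:** At the stop, about 15 N of push (as read at the end of the move) moved the tool only about 0.3 mm for 2 mm commanded. Before that, the force had briefly pulled the clip forward, as it should once past the throat.
- **Last pictures:** Both cameras show the clip lying flat on the roll under the spindle's head, with its tongue against the shank. It fits a model of the seated pose to about 1–2 mm and did not shift between the last two pictures. The gripper was open and clear of it.
- **Camera disagreement:** The top and scene cameras differed by about 2–4 mm sideways, and by 8 mm for the head top. Heights from the two views together came out 3–7 mm too low. I used the heights in the task text, and lined the clip up by how it sat relative to the spindle in the top picture and by the force readings.
- **Not measured:** I read the force only at the end of each move, so I did not capture the peak as the clip passed the throat.

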